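# Set the vacuum level and press the well block onto the manifold

## Robot

A 6-joint arm with a two-finger parallel gripper is mounted at the origin on the work surface. World frame = base frame: x ahead of the robot, y to its left, z up, the work surface at z = 0. Lengths are in m, angles in rad, forces in N, time in s.
With the tool pointing down it reaches from about 0.4 to 0.825 m from the base axis. Payload 7 kg.
Tool frame: the origin (TCP) lies on the mounting face of the last link; the fingertips stand 178 mm ahead of it and the grasp point (between the pads) lies 159 mm ahead of it; z points along the fingers, y is the direction in which the jaws open and shut (so a half turn about z gives the same grasp; the last joint's range is limited). The gripper opens to 88 mm and grips with 3 to 60 N. Pads are 19 mm wide; open, the fingers measure 130 mm over their backs; the gripper's body (78 mm by 193 mm) begins 47 mm behind the grasp point.
Start: joints at [-0.883, 0.359, 0.012, 0, -1.224, -0.288], TCP at [0.263, -0.622, 0.405] pointing down, gripper open.
Joint ranges: [-3.07, 3.07], [-1.43, 2.12], [-1.02, 1.25], [-3.03, 1.67], [-3.05, -0], [-3.03, 3.03]. Speed limits (rad/s): [2.39, 2.39, 3.01, 3.14, 3.14, 3.14].

## Interface

Orientations are given as a rotation vector (axis times angle).
In Python, from rig import bot gives the robot as it stands.
- The arm moves only by the tool step_arm, never from a script. Its argument "rows" is a list of rows, each a list of 3 entries, a list of its own where there are three numbers: the shift along the tool's x, y, z in m, then the turn about the tool's z in degrees, then the finger opening in m, from 0 to 0.0876. In form: [[[tx, ty, tz], roll, fingers], ...]. A call has 1 to 12 rows; each row shifts and turns the commanded pose from where the row before left it, along the tool's axes as they then stand; what a row does not reach is not made up. A row lasts 1/10 s, in which the tool goes at most 50 mm and 8.59 degrees, less where a joint would pass 70% of its speed; a pose out of reach is approached as far as the arm can. A call is refused whole if a number of a shift passes 0.05 or a number of a turn 8.59, either way. A call with a gripper value outside its range is refused whole. The fingers move at their own pace and stop on an object; "grip_force" is the grip in N (left out, the last holds). Time passes only in rows, so rows that do not move let the fingers close. It gives the time, the measured TCP pose, the force and the opening at its end, in the units of the state.
- bot.observe(): the state, without advancing time (a new reading comes with each control period).
- bot.capture(name): name is "side" or "top"; returns a dict with "image" (384x512x3 uint8, blue, green, red), "depth" (384x512 float32, m along the optical axis (not along the pixel's ray), 0 where there is no reading), "fx", "fy", "cx", "cy" (pixels), "distortion" ([k1, k2, p1, p2, k3] as OpenCV has them; the pictures are not rectified), "R" (3x3) and "t" (3): a world point X has camera coordinates R X + t. Camera axes: x right, y down, z forward; pixel columns grow to the right and rows downward; lengths in m; the calibration is good to about 2 mm. A picture is of the moment at which its call begins.
- bot.close_job(): hands the job in, once; it reports no verdict.
The state is a dict: "time": time; "qpos": joint angles; "joint_vel": joint speeds; "effort": joint torques, N m; "tcp_pos": TCP position; "orientation": TCP orientation; "contact_force": force on the tool from outside, world axes, zero at the start; "torque": the same for the moment, N m; "gripper_width": opening from 0.0 (shut) to 1.0 (fully open).
Only numpy, scipy, OpenCV 4.12 (cv2) and the standard library are available. Lean on these libraries where they do the work, as an engineer would, in place of code of your own. Each camera call takes 0.05 s, during which the arm holds its last target.

## Task

Set the numbered sleeve of the vacuum manifold's regulator to 4, then fit the white 24-well block over the manifold's two dowels and press it fully down against the springy gasket until it is flush with the metal rim. Finish while still holding it pressed flush, as one does until the vacuum takes hold; let nothing but the gripper press it, and leave the other things on the bench where they are.

Things in the scene. Friction and masses are not known exactly. Their poses are not given: they have to be found in the camera images.
- manifold: Vacuum manifold, bare aluminium, fixed to the bench; place and yaw vary. Origin on the bench under the centre of its chamber; x across, y along it, z up. Foot plate 110 (x) by 262 (y) by 14 mm high, from y = -92 to +170 mm. On it the chamber, 48 (x) by 128 (y) mm, centred on the origin. Gauge at the -y end (32 mm wide, top at 42 mm), outlet pipe from the +x side (at y = +20, 36 mm high).
- rim (a point): Centre of the chamber's flat metal rim, 56 mm above the manifold's origin, axes as the manifold's. Two steel dowels stand on the rim; between them lies the black rubber gasket frame (40 by 88 mm), which at rest stands 4 mm proud of the rim. A block that is flush has its origin and axes here.
- dowel_a (a point): Foot of dowel A, on the rim (56 mm above the bench), at x = 0, y = +52 mm of the manifold (the end near the regulator). Both dowels are 8 mm thick and 24 mm high, upright; the top 8 mm taper to a blunt nose 3 mm wide.
- dowel_b (a point): Foot of dowel B, on the rim, at x = +12 mm, y = -52 mm of the manifold: it stands off the centre line, so the block goes on one way round only.
- sleeve_grip (a point): On the upright axis of the regulator's sleeve (x = 0, y = +130 mm of the manifold) at a good gripping height, 74 mm above the bench. The sleeve: black ribbed cylinder, 34 mm wide, from 47 to 83 mm above the bench, white index line on top and side. Under it the white fixed dial plate, 80 mm wide, top at 46 mm, numbers 0 to 6. 40 mm free all round the sleeve above the plate.
- vac_sleeve (a joint): Angle of the sleeve in rad: dial number times 0.5236 (30 degrees), so number 4 is 2.094. Grows clockwise seen from above. At 0 the index line points along the manifold's +y, at 3 along its +x. A spring detent (about 0.2 N m to leave) draws it to the nearest number and keeps it there. Starts between 0 and 2.3 on the dial; stops just beyond 0 and 6.
- gasket (a joint): How far the gasket is squeezed, in m: 0 at rest, 0.004 when the block is flush with the rim. It resists with 3 N per mm: the block's weight (about 2.7 N) squeezes it some 1 mm; flush takes 12 N in all, about 10 N of it from the robot; it lifts the block again when let go.
- block: Upper well block, white plastic, 48 (x) by 128 (y) by 34 mm high, about 0.28 kg, loose, standing on the bench wells up. Origin at the centre of its underside, z up. On top 24 small dark wells in 3 rows of 8 (9 mm pitch); near its ends two through holes for the dowels, 9.5 mm wide. Grip it across its 48 mm width. Yaw at the start is within 0.9 rad of the manifold's.
- hole_a (a point): Centre of the underside mouth of the block's hole A (x = 0, y = +52 mm of the block), which belongs on dowel A.
- hole_b (a point): Centre of the underside mouth of the block's hole B (x = +12 mm, y = -52 mm of the block), which belongs on dowel B.
- strip_rack: Bystander: low blue rack for strip tubes, 56 (x) by 108 (y) by 24 mm, tubes to 29 mm; loose. Origin under its centre. Its place and the block's are swapped at random.
- marker: Bystander: marker pen lying on the bench, 126 mm long along its x, 20 mm thick. Origin under its middle.
- reagent: Bystander: small amber bottle, 42 mm in diameter, 85 mm high. Origin under its centre.
- tip_box: Bystander: white box of pipette tips, 85 (x) by 122 (y) by 64 mm. Origin under its centre.
- cool_rack: Bystander: green cooling rack on a white tray, 100 (x) by 140 (y) by 40 mm. Origin under its centre.
- reservoir: Bystander: empty white reagent trough, 128 (x) by 46 (y) by 26 mm. Origin under its centre.
- pipette: Bystander: grey pipette lying on the bench along its x (tip to +x), 250 mm long, 30 mm thick. Origin under its length, 121 mm from the button's end.
There are look-alikes about, which are no part of the job. Leave any red look-alike of the block alone.

How it is judged:
On the way, in this order (a step that is already met when the one before it is completed fails the run):
1. the sleeve stands at 4 (value of joint vac_sleeve between 1.944 and 2.244 rad), for 0.3 s.
2. the block is on both dowels, down on the gasket (horizontal distance between hole_a and dowel_a below 0.002 m and horizontal distance between hole_b and dowel_b below 0.002 m and z of each of hole_a, hole_b in the frame of manifold below 0.0605 m), for 0.1 s.
At the end, for the whole second after the job is handed in: Sleeve within 0.15 rad of 4; each block hole within 2 mm sideways of its own dowel; block less than 1.5 mm above the rim at both holes, still (<10 mm/s), pressing on manifold and gasket with >7 N and touched by the robot with >3 N; every bystander within 30 mm of its start (all of step 1 and horizontal distance between hole_a and dowel_a below 0.002 m and horizontal distance between hole_b and dowel_b below 0.002 m and z of each of hole_a, hole_b in the frame of manifold below 0.0575 m and linear speed of block below 0.01 m/s and contact force between block and manifold above 7 N and (contact force between block and the fingers above 3 N or contact force between block and the arm above 3 N) and distance of each of strip_rack, marker, reagent, tip_box, cool_rack, reservoir, pipette from where it was at the start of the episode below 0.03 m); the arm keeps its last pose, push and grip.
It fails at once if a bystander is moved by more than 30 mm (distance of any of strip_rack, marker, reagent, tip_box, cool_rack, reservoir, pipette from where it was at the start of the episode above 0.03 m).
It fails at once if another thing on the bench presses on the block (contact force between block and strip_rack above 3 N or contact force between block and marker above 3 N or contact force between block and reagent above 3 N or contact force between block and tip_box above 3 N or contact force between block and cool_rack above 3 N or contact force between block and reservoir above 3 N or contact force between block and pipette above 3 N).
It also fails if it takes over 72 s, if anything falls off the work surface, if the arm or the gripper's body presses on something with over 40 N, if the wrist force passes 120 N, or if a joint passes its speed limit or range.

## Working session

There is one attempt and no reset: what is moved stays moved. The work goes in short steps, Python scripts to look and compute and a tool call to move; the robot and the scene stay as the last step left them, time stands still between calls to the robot, and variables do not carry over. Pictures are saved under pics/ and viewed, and the job is handed in when it is done.

Besides the shell and the picture viewer there is one more tool, called after "Emit:" by a JSON object that holds its "api" and its "payload". step_arm: Moves the arm, as the interface text tells. Its arguments: {"type":"object","properties":{"rows":{"type":"array","items":{"type":"array"}},"grip_force":{"type":"number"}},"required":["rows"]}

```bash
mkdir -p pics; ls; python3 - <<'E'
from rig import bot
import cv2,numpy as np,pickle
s=bot.observe();print({k:np.round(v,4) for k,v in s.items()})
for n in("side","top"):
    c=bot.capture(n);cv2.imwrite(f"pics/{n}0.png",c["image"]);pickle.dump(c,open(f"{n}0.pkl","wb"))
    print(n,c["fx"],c["fy"],c["cx"],c["cy"],c["distortion"],np.round(c["R"],3),np.round(c["t"],3))
E
```

```text
pics
{'time': np.float64(0.0), 'qpos': array([-8.8290e-01,  3.5940e-01,  1.1000e-02, -3.0000e-04, -1.2241e+00,
       -2.8810e-01]), 'joint_vel': array([-0.0002, -0.0019,  0.0008, -0.0028, -0.0015, -0.0005]), 'effort': array([ 1.00000e-04, -5.82725e+01,  2.93044e+01,  6.99710e+00,
        6.70000e-03, -1.00000e-04]), 'tcp_pos': array([ 0.2627, -0.6216,  0.4037]), 'orientation': array([ 6.2350e-01, -3.0786e+00, -2.5000e-03]), 'contact_force': array([0.0592, 0.1581, 0.6079]), 'torque': array([-0.0191,  0.008 ,  0.041 ]), 'gripper_width': np.float64(0.998)}
side 387.3697257770863 387.3697257770863 265.61339448431903 193.33041839439468 [-0.00324417  0.          0.          0.          0.        ] [[-0.897 -0.442 -0.01 ]
 [-0.22   0.467 -0.856]
 [ 0.383 -0.766 -0.516]] [0.504 0.161 1.006]
top 437.9172418727393 437.9172418727393 251.16248676273693 186.6427386924096 [0.04778112 0.         0.         0.         0.        ] [[ 0.022 -1.     0.006]
 [-0.999 -0.022 -0.039]
 [ 0.039 -0.005 -0.999]] [-0.011  0.524  1.578]
```

View pics/top0.png

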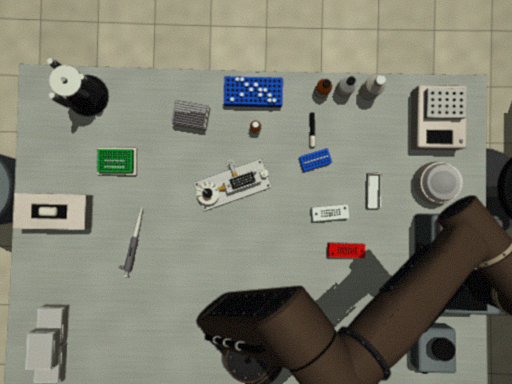

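View pics/side0.png

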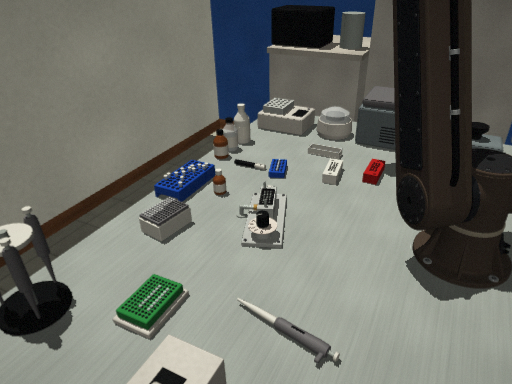

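```bash
python3 - <<'E'
import cv2,pickle,numpy as np
c=pickle.load(open("top0.pkl","rb"));im=c["image"]
cv2.imwrite("pics/z1.png",cv2.resize(im[150:220,185:285],None,fx=8,fy=8,interpolation=cv2.INTER_CUBIC))
cv2.imwrite("pics/z2.png",cv2.resize(im[165:235,290:390],None,fx=8,fy=8,interpolation=cv2.INTER_CUBIC))
s=pickle.load(open("side0.pkl","rb"));im=s["image"]
cv2.imwrite("pics/z3.png",cv2.resize(im[175:255,225:305],None,fx=7,fy=7,interpolation=cv2.INTER_CUBIC))
E
```

```text
(no output)
```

View pics/z1.png

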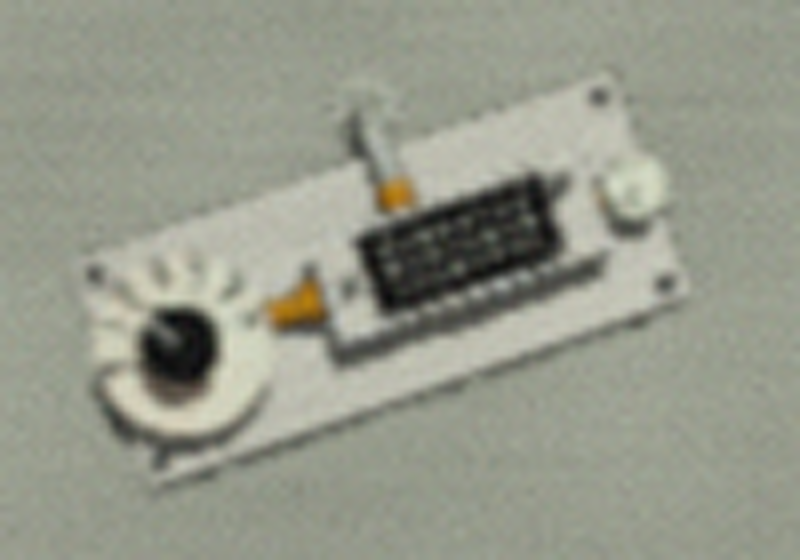

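View pics/z2.png

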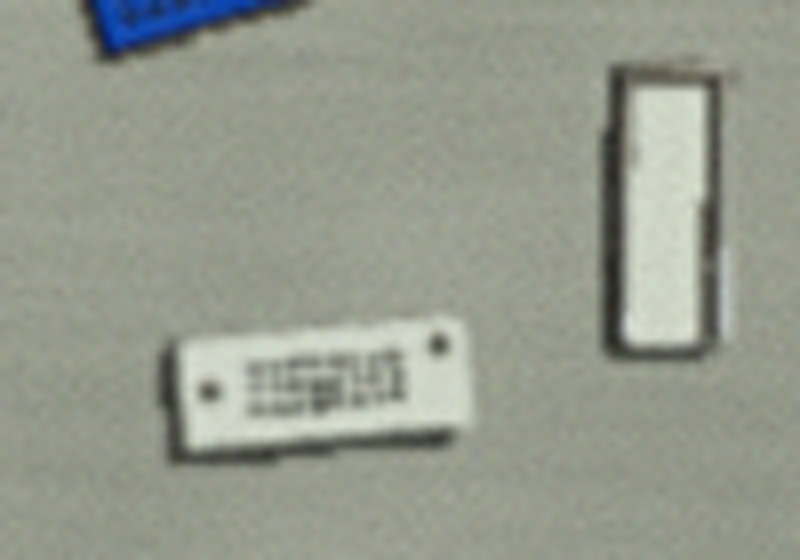

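View pics/z3.png

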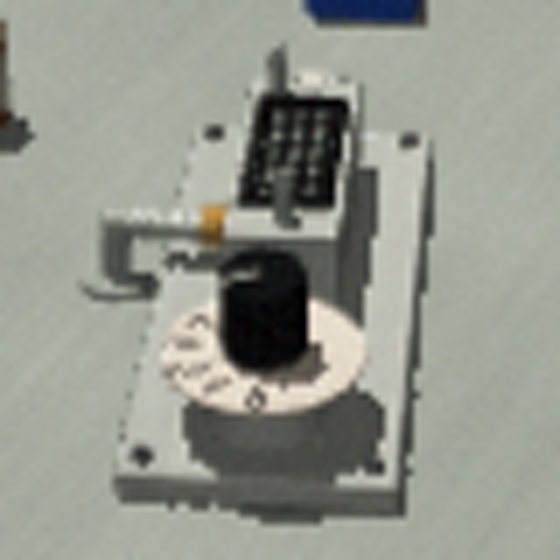

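```bash
cat > h.py <<'E'
import cv2,pickle,numpy as np
from scipy.optimize import least_squares
from scipy.spatial.transform import Rotation as Ro
def proj(c,P):
    K=np.array([[c["fx"],0,c["cx"]],[0,c["fy"],c["cy"]],[0,0,1.]])
    return cv2.projectPoints(np.asarray(P,float).reshape(-1,1,3),cv2.Rodrigues(np.array(c["R"]))[0],np.array(c["t"],float),K,np.array(c["distortion"],float))[0].reshape(-1,2)
def unz(p,f,o): return (np.array(p)+.5)/f-.5+np.array(o)
def place(q,P):
    c,s=np.cos(q[2]),np.sin(q[2]);P=np.asarray(P,float)
    return np.c_[q[0]+c*P[:,0]-s*P[:,1],q[1]+s*P[:,0]+c*P[:,1],P[:,2]]
def fit(obs,q0,loss="soft_l1"):
    # obs list of (cam,pix Nx2,P Nx3)
    f=lambda q:np.concatenate([(proj(c,place(q,P))-p).ravel() for c,p,P in obs])
    r=least_squares(f,q0,loss=loss);
    return r.x,[np.round(proj(c,place(r.x,P))-p,2).tolist() for c,p,P in obs]
E
cat > f0.py <<'E'
from h import *
t=pickle.load(open("top0.pkl","rb"));s=pickle.load(open("side0.pkl","rb"))
z=lambda L,f,o:np.array([unz(p,f,o) for p in L])
mt=(t,z([(85,262),(607,72),(690,295),(155,485),(178,342)],8,(185,150)),np.array([(55,170,14),(55,-92,14),(-55,-92,14),(-55,170,14),(0,130,83)])/1e3)
ms=(s,z([(118,475),(408,487),(433,140),(265,265),(275,47)],7,(225,175)),np.array([(55,170,14),(-55,170,14),(-55,-92,14),(0,130,83),(12,-52,80)])/1e3)
for o in([mt],[ms],[mt,ms]):
    q,r=fit(o,[.5,.05,.28]);print("man",q.round(4),r)
bt=(t,z([(208,392),(438,345),(178,345),(462,318),(473,425),(190,448)],8,(290,165)),np.array([(0,52,34),(12,-52,34),(24,64,34),(24,-64,34),(-24,-64,34),(-24,64,34)])/1e3)
q,r=fit([bt],[.4,-.3,.1]);print("blk",q.round(4),r)
E
python3 f0.py; python3 - <<'E'
import sys;sys.path.insert(0,'.')
from h import *
for n in("top","side"):
    c=pickle.load(open(f"{n}0.pkl","rb"));d=c["depth"]
    v,u=np.mgrid[0:384,0:512]
    K=np.array([[c["fx"],0,c["cx"]],[0,c["fy"],c["cy"]],[0,0,1.]])
    uv=cv2.undistortPoints(np.stack([u,v],-1).reshape(-1,1,2).astype(float),K,np.array(c["distortion"])).reshape(384,512,2)
    X=np.dstack([uv,np.ones_like(d)])*d[...,None]
    W=(X-np.array(c["t"]))@np.array(c["R"])
    np.save(f"W_{n}.npy",W)
    if n=="top":
        print(W[213,320],W[192,207], W[183,240],W[215,250])
E
```

```text
man [0.5443 0.0318 0.3658] [[[-2.01, -0.1], [0.96, -0.63], [0.85, 0.02], [-0.61, 0.72], [0.08, 0.01]]]
man [0.5406 0.0334 0.3747] [[[0.0, -0.03], [-0.45, 0.06], [-0.3, -1.09], [0.38, 1.09], [0.36, -0.22]]]
man [0.5423 0.0321 0.3727] [[[-2.09, 0.79], [0.71, -0.21], [0.8, 0.37], [-0.49, 1.54], [0.07, 0.83]], [[-0.44, -0.52], [-0.97, -0.38], [-0.57, -1.39], [-0.08, 0.67], [0.08, -0.53]]]
blk [ 0.437  -0.2831  0.1118] [[[0.09, 0.21], [0.13, 0.13], [-0.16, -0.34], [0.16, -0.16], [0.12, -0.08], [-0.37, 0.23]]]
[ 0.43431403 -0.24660091  0.0355097 ] [0.49901624 0.15317758 0.07946019] [0.53377917 0.04010733 0.05799085] [ 0.42068673  0.00221635 -0.00065882]
```

```bash
python3 - <<'E'
import cv2,pickle,numpy as np
s=pickle.load(open("side0.pkl","rb"));im=s["image"]
cv2.imwrite("pics/z4.png",cv2.resize(im[130:200,300:400],None,fx=8,fy=8,interpolation=cv2.INTER_CUBIC))
E
```

```text
(no output)
```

View pics/z4.png

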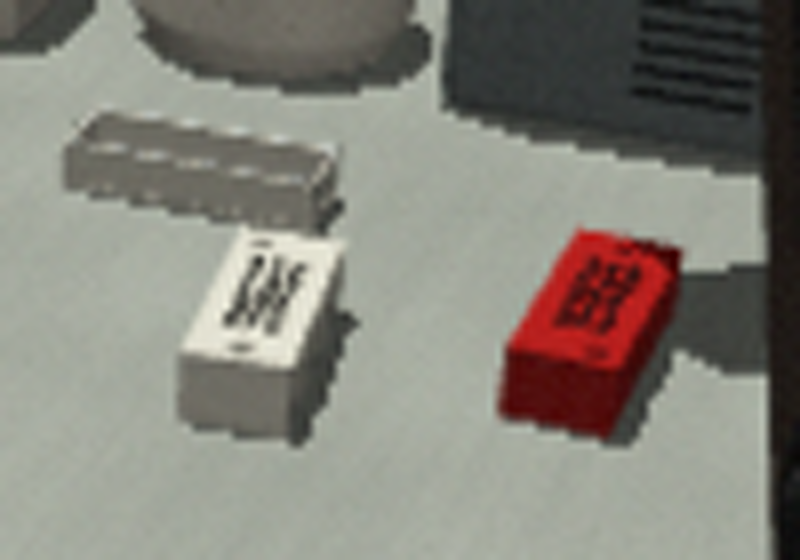

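```bash
cat > ov.py <<'E'
from h import *
def box(x0,x1,y0,y1,z): return np.array([(x0,y0,z),(x1,y0,z),(x1,y1,z),(x0,y1,z)])/1e3
def circ(x,y,r,z): a=np.linspace(0,2*np.pi,40);return np.c_[x+r*np.cos(a),y+r*np.sin(a),0*a+z]/1e3
MAN=[box(-55,55,-92,170,14),box(-24,24,-64,64,56),box(-20,20,-44,44,60),circ(0,130,40,46),circ(0,130,17,83),circ(0,52,1.5,80),circ(12,-52,1.5,80),np.array([(0,52,56),(0,52,80)])/1e3,np.array([(12,-52,56),(12,-52,80)])/1e3]
BLK=[box(-24,24,-64,64,34),box(-24,24,-64,64,0),circ(0,52,4.75,34),circ(12,-52,4.75,34)]
def draw(c,model,q,roi,f,name):
    x0,x1,y0,y1=roi
    im=cv2.resize(c["image"][y0:y1,x0:x1],None,fx=f,fy=f,interpolation=cv2.INTER_CUBIC)
    for m in model:
        p=(proj(c,place(q,m))-(x0,y0)+.5)*f-.5
        cv2.polylines(im,[np.round(p).astype(int)],True,(0,0,255),1)
    cv2.imwrite(name,im)
E
python3 - <<'E'
from ov import *
t=pickle.load(open("top0.pkl","rb"));s=pickle.load(open("side0.pkl","rb"))
q=[.5423,.0321,.3727]
draw(t,MAN,q,(185,285,150,220),8,"pics/o1.png")
draw(s,MAN,q,(225,305,175,255),7,"pics/o2.png")
draw(s,BLK,[.437,-.2831,.1118],(300,400,130,200),8,"pics/o3.png")
E
```

```text
(no output)
```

View pics/o1.png

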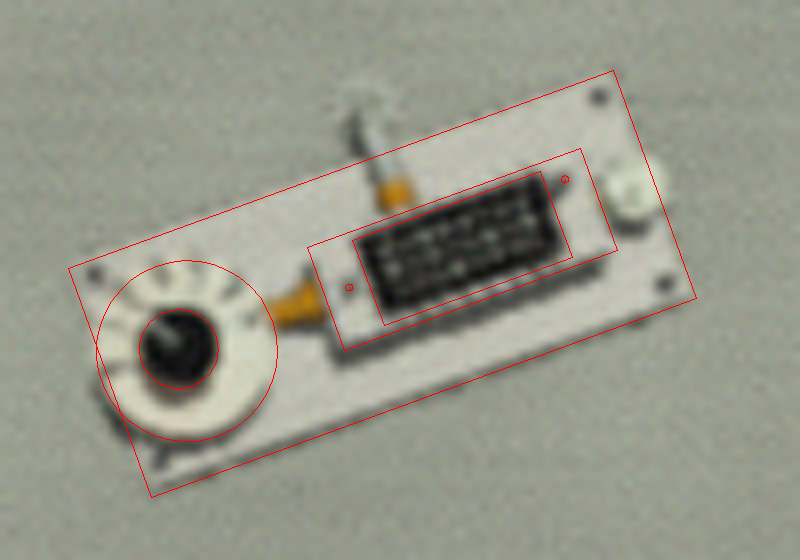

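View pics/o2.png

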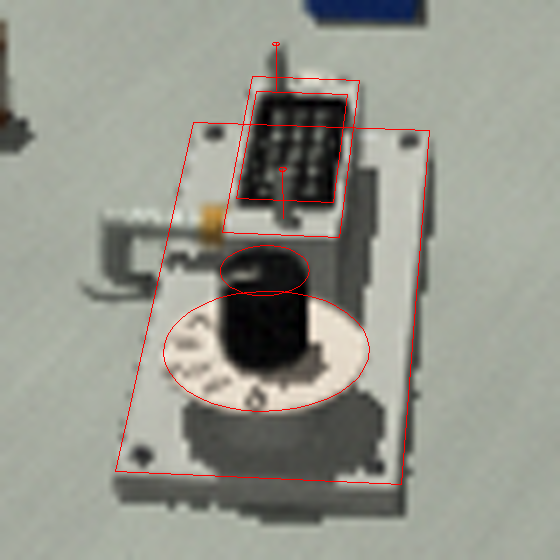

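View pics/o3.png

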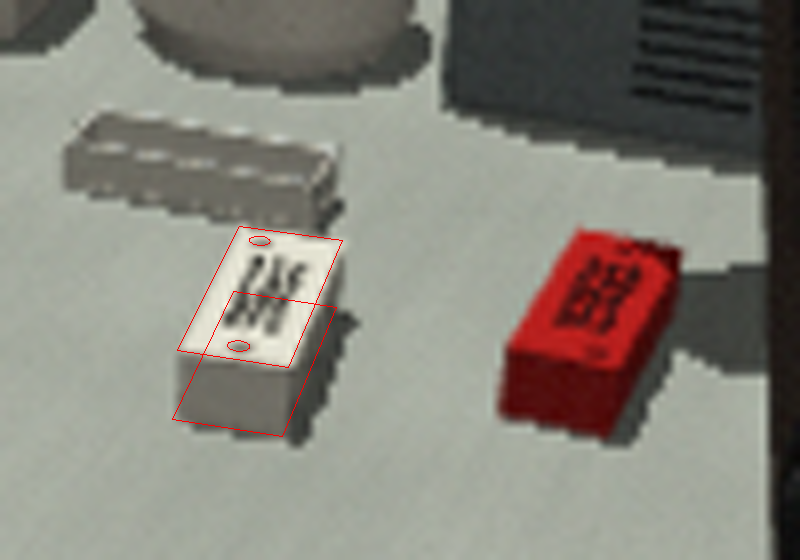

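```bash
python3 - <<'E'
from h import *
q=np.array([.5423,.0321,.3727])
for n in("top","side"):
    W=np.load(f"W_{n}.npy");P=W.reshape(-1,3)
    c,s=np.cos(q[2]),np.sin(q[2]);L=(P[:,:2]-q[:2])@np.array([[c,-s],[s,c]])
    m=(np.hypot(L[:,0],L[:,1]-.13)<.03)&(P[:,2]>.07)&(P[:,2]<.095)
    print(n,"sleeve",m.sum(),P[m].mean(0).round(4),(P[m].min(0)+P[m].max(0))/2,"zmed",np.median(P[m,2]))
    m=(abs(L[:,0])<.024)&(abs(L[:,1])<.064)&(P[:,2]>.05)&(P[:,2]<.066)
    print(n,"chamber",m.sum(),P[m].mean(0).round(4),np.median(P[m,2]),L[m].min(0),L[m].max(0))
    m=(P[:,2]>.03)&(P[:,2]<.04)&(np.hypot(P[:,0]-.437,P[:,1]+.283)<.09)
    print(n,"block",m.sum(),P[m].mean(0).round(4),np.median(P[m,2]))
E
python3 - <<'E'
import numpy as np
from scipy.spatial.transform import Rotation as R
import sys;sys.path.insert(0,'.')
from rig import bot
s=bot.observe();print(R.from_rotvec(s["orientation"]).as_matrix().round(3),s["contact_force"],s["torque"])
E
```

```text
top sleeve 80 [0.4979 0.1528 0.0829] [0.4973113  0.15298794 0.08126548] zmed 0.08321337060720088
top chamber 448 [0.5429 0.0324 0.0577] 0.057545321929178904 [-0.02262867 -0.06363748] [0.02384632 0.0629234 ]
top block 388 [ 0.4382 -0.2841  0.0347] 0.03449337259868997
side sleeve 115 [0.493  0.1593 0.08  ] [0.49518343 0.15659792 0.07797651] zmed 0.08140042193137637
side chamber 348 [0.5397 0.0374 0.0563] 0.055912786828535885 [-0.02397657 -0.06213061] [0.02342812 0.06397956]
side block 233 [ 0.4339 -0.2768  0.0333] 0.03329276402498201
[[-0.921 -0.389 -0.001]
 [-0.389  0.921  0.001]
 [ 0.     0.001 -1.   ]] [ 0.06024135 -0.02605458 -0.19627953] [-0.00251302 -0.01269108 -0.02626283]
```

Emit:
{"api": "step_arm", "payload": {"rows": [[[-0.02, 0.024, 0], 0, 0.064], [[-0.029, 0.035, 0], 0, 0.064], [[-0.029, 0.035, 0], 0, 0.064], [[-0.029, 0.035, 0], 0, 0.064], [[-0.029, 0.035, 0], 0, 0.064], [[-0.029, 0.035, 0], 0, 0.064], [[-0.029, 0.035, 0], 0, 0.064], [[-0.029, 0.035, 0], 0, 0.064], [[-0.029, 0.035, 0], 0, 0.064], [[-0.029, 0.035, 0], 0, 0.064], [[-0.029, 0.035, 0], 0, 0.064], [[-0.029, 0.035, 0], 0, 0.064]]}}

```text
time: 1.3
tcp_pos: [0.4156, -0.1112, 0.4048]
orientation: [-0.624, 3.079, 0.0]
contact_force: [2.5, -0.1, -0.0]
gripper_width: 0.73
```

Emit:
{"api": "step_arm", "payload": {"rows": [[[-0.029, 0.035, 0], 0, 0.064], [[-0.029, 0.035, 0], 0, 0.064], [[-0.029, 0.035, 0], 0, 0.064], [[-0.029, 0.035, 0], 0, 0.064], [[-0.029, 0.035, 0], 0, 0.064], [[-0.02, 0.024, 0], 0, 0.064], [[0, 0, 0], 0, 0.064]]}}

```text
time: 2.0
tcp_pos: [0.4912, 0.1378, 0.4039]
orientation: [0.628, -3.077, 0.0]
contact_force: [-0.9, -1.1, -0.4]
gripper_width: 0.733
```

```bash
cat > go.py <<'E'
# go.py x y z psi_deg : shift in tool axes now + roll needed
import sys;from rig import bot;from h import *
s=bot.observe();R=Ro.from_rotvec(s["orientation"]).as_matrix();p=s["tcp_pos"]
psi=np.degrees(np.arctan2(R[1,0],R[0,0]));tilt=np.degrees(np.arccos(-R[2,2]))
print("t",round(s["time"],2),"tcp",np.round(p,4),"psi",psi.round(2),"tilt",tilt.round(2),"q",np.round(s["qpos"],3),"F",np.round(s["contact_force"],2),"w",round(float(s["gripper_width"])*.0876,4))
if len(sys.argv)>3:
    T=np.array([float(a) for a in sys.argv[1:4]])
    print("shift tool now",(R.T@(T-p)).round(4), "world",(T-p).round(4))
    if len(sys.argv)>4:print("roll",(-((float(sys.argv[4])-psi+180)%360-180)).round(2))
E
python3 go.py .4965 .153 .233
```

```text
t 2.0 tcp [0.4912 0.1378 0.4039] psi -156.92 tilt 0.04 q [ 0.659  0.086 -0.346 -0.    -1.139 -1.827] F [-0.93 -1.12 -0.42] w 0.0642
shift tool now [-0.011   0.012   0.1709] world [ 0.0053  0.0152 -0.1709]
```

Emit:
{"api": "step_arm", "payload": {"rows": [[[-0.011, 0.012, 0.03], 0, 0.064], [[0, 0, 0.03], -8.5, 0.064], [[0, 0, 0.02], -8.5, 0.064], [[0, 0, 0], -8.5, 0.064], [[0, 0, 0], -8.5, 0.064], [[0, 0, 0], -8.5, 0.064], [[0, 0, 0], -8.5, 0.064], [[0, 0, 0], -8.5, 0.064], [[0, 0, 0], 0, 0.064], [[0, 0, 0], 0, 0.064]]}}

```text
time: 3.0
tcp_pos: [0.4956, 0.1495, 0.3246]
orientation: [2.064, -2.368, -0.0]
contact_force: [0.7, 0.2, -0.5]
gripper_width: 0.726
```

```bash
python3 go.py .4965 .153 .233; python3 - <<'E'
from rig import bot
import cv2,pickle
for n in("side","top"):
    c=bot.capture(n);pickle.dump(c,open(f"{n}1.pkl","wb"))
    im=c["image"]
    r=(slice(130,260),slice(200,330)) if n=="side" else (slice(140,230),slice(170,300))
    cv2.imwrite(f"pics/{n}1.png",cv2.resize(im[r],None,fx=4.5,fy=4.5,interpolation=cv2.INTER_CUBIC))
E
```

```text
t 3.0 tcp [0.4956 0.1495 0.3246] psi -97.87 tilt 0.02 q [ 0.672  0.17  -0.444 -0.    -0.957 -0.81 ] F [ 0.67  0.25 -0.52] w 0.0636
shift tool now [-0.0036 -0.0004  0.0916] world [ 0.0009  0.0035 -0.0916]
```

View pics/side1.png

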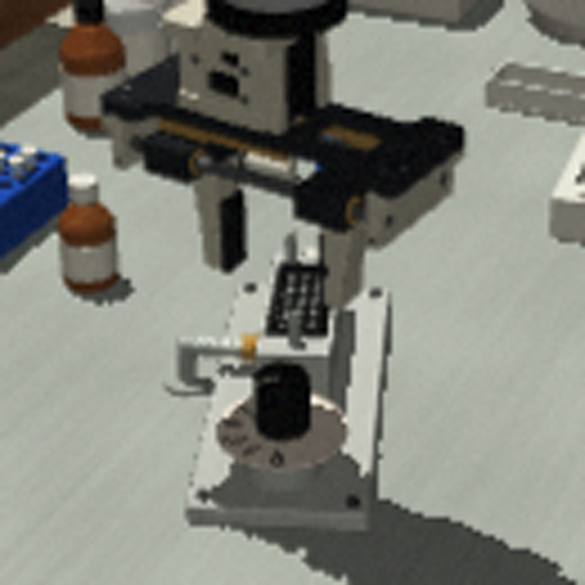

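View pics/top1.png

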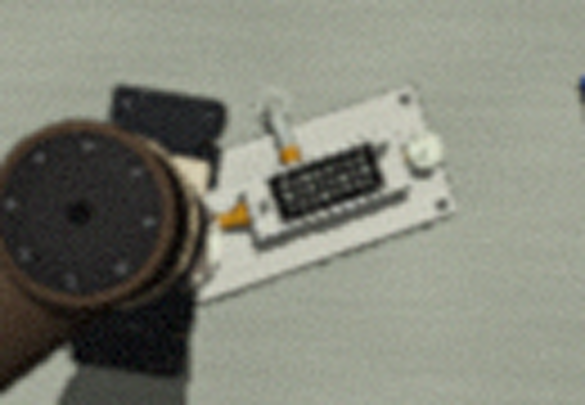

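Emit:
{"api": "step_arm", "payload": {"rows": [[[-0.0036, 0, 0.02], 0, 0.064], [[0, 0, 0.02], 0, 0.064], [[0, 0, 0.02], 0, 0.064], [[0, 0, 0.012], 0, 0.064], [[0, 0, 0.01], 0, 0.064], [[0, 0, 0.0096], 0, 0.064], [[0, 0, 0], 0, 0.064], [[0, 0, 0], 0, 0.064]]}}

```text
time: 3.9
tcp_pos: [0.4964, 0.1535, 0.2333]
orientation: [-2.069, 2.364, -0.0]
contact_force: [-0.3, 0.8, -0.2]
gripper_width: 0.731
```

```bash
python3 go.py .4965 .153 .233; python3 - <<'E'
from rig import bot
import cv2,pickle
c=bot.capture("side");pickle.dump(c,open(f"side2.pkl","wb"))
cv2.imwrite(f"pics/side2.png",cv2.resize(c["image"][170:260,200:300],None,fx=6,fy=6,interpolation=cv2.INTER_CUBIC))
E
```

```text
t 3.9 tcp [0.4964 0.1535 0.2333] psi -97.6 tilt 0.01 q [ 0.678  0.287 -0.544  0.    -0.739 -0.811] F [-0.29  0.75 -0.23] w 0.064
shift tool now [ 0.0005 -0.0001  0.0003] world [ 0.0001 -0.0005 -0.0003]
```

View pics/side2.png

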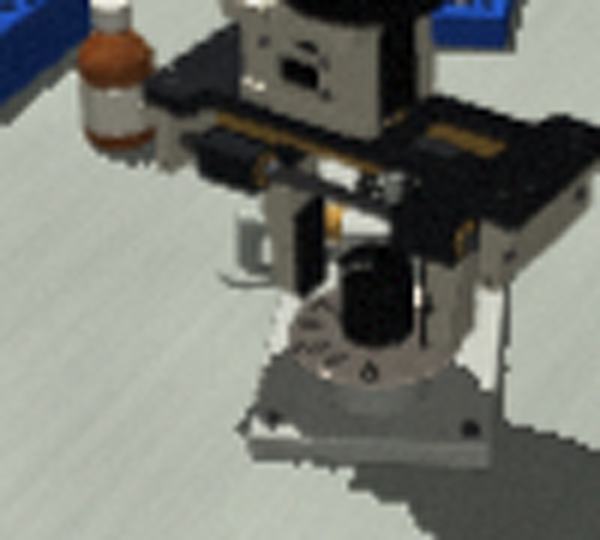

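Emit:
{"api": "step_arm", "payload": {"rows": [[[0, 0, 0], 0, 0.04], [[0, 0, 0], 0, 0.03], [[0, 0, 0], 0, 0.03], [[0, 0, 0], 0, 0.03], [[0, 0, 0], 0, 0.03], [[0, 0, 0], 0, 0.03]], "grip_force": 6}}

```text
time: 4.55
tcp_pos: [0.4958, 0.1534, 0.2331]
orientation: [2.069, -2.363, -0.001]
contact_force: [-4.5, 1.3, 3.9]
gripper_width: 0.385
```

```bash
python3 go.py
```

```text
t 4.55 tcp [0.4958 0.1534 0.2331] psi -97.6 tilt 0.05 q [ 0.678  0.287 -0.545 -0.001 -0.74  -0.811] F [-4.47  1.29  3.9 ] w 0.0337
```

Emit:
{"api": "step_arm", "payload": {"rows": [[[0, 0.001, 0], 0, 0.03], [[0, 0, 0], 0, 0.03]]}}

```text
time: 4.75
tcp_pos: [0.4955, 0.1534, 0.2332]
orientation: [-2.069, 2.363, -0.001]
contact_force: [1.0, -1.7, 1.2]
gripper_width: 0.386
```

Emit:
{"api": "step_arm", "payload": {"rows": [[[0, 0, 0], 0, 0.025], [[0, 0, 0], 0, 0.025], [[0, 0, 0], 0, 0.025], [[0, 0, 0], 0, 0.025]], "grip_force": 35}}

```text
time: 5.15
tcp_pos: [0.4955, 0.1535, 0.2332]
orientation: [-2.069, 2.363, -0.0]
contact_force: [2.8, -2.1, 1.7]
gripper_width: 0.386
```

```bash
python3 go.py
```

```text
t 5.15 tcp [0.4955 0.1535 0.2332] psi -97.59 tilt 0.03 q [ 0.679  0.286 -0.546  0.    -0.738 -0.812] F [ 2.76 -2.08  1.74] w 0.0338
```

Emit:
{"api": "step_arm", "payload": {"rows": [[[0, 0, 0], 3, 0.025], [[0, 0, 0], 6, 0.025], [[0, 0, 0], 7, 0.025], [[0, 0, 0], 7, 0.025], [[0, 0, 0], 7, 0.025], [[0, 0, 0], 7, 0.025], [[0, 0, 0], 7, 0.025], [[0, 0, 0], 7, 0.025], [[0, 0, 0], 4, 0.025], [[0, 0, 0], 0, 0.025], [[0, 0, 0], 0, 0.025]]}}

```text
time: 6.25
tcp_pos: [0.4957, 0.1533, 0.2332]
orientation: [-0.744, 3.052, -0.001]
contact_force: [4.4, -5.5, 0.3]
gripper_width: 0.382
```

```bash
python3 go.py; python3 - <<'E'
from rig import bot
import cv2,pickle
print(bot.observe()["torque"])
c=bot.capture("side");pickle.dump(c,open(f"side3.pkl","wb"))
cv2.imwrite(f"pics/side3.png",cv2.resize(c["image"][195:255,230:290],None,fx=9,fy=9,interpolation=cv2.INTER_CUBIC))
E
```

```text
t 6.25 tcp [0.4957 0.1533 0.2332] psi -152.61 tilt 0.05 q [ 6.790e-01  2.860e-01 -5.460e-01  1.000e-03 -7.380e-01 -1.772e+00] F [ 4.35 -5.5   0.28] w 0.0335
[-1.81921499 -1.83533808 -0.13853072]
```

View pics/side3.png

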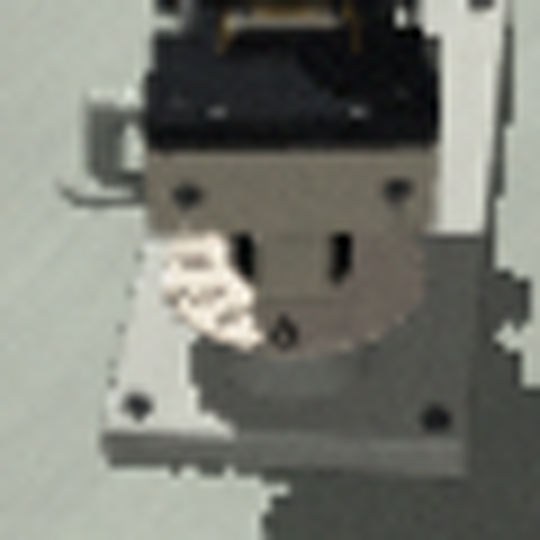

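Emit:
{"api": "step_arm", "payload": {"rows": [[[0, 0, 0], 3, 0.025], [[0, 0, 0], 0, 0.025], [[0, 0, 0], 0, 0.05], [[0, 0, 0], 0, 0.064], [[0, 0, 0], 0, 0.064], [[0, 0, -0.02], 0, 0.064], [[0, 0, -0.04], 0, 0.064], [[0, 0, -0.04], 0, 0.064], [[0, 0, -0.04], 0, 0.064], [[0, 0, -0.02], 0, 0.064]]}}

```text
time: 7.3
tcp_pos: [0.4955, 0.1538, 0.3968]
orientation: [-0.664, 3.066, 0.003]
contact_force: [0.4, 0.8, -1.2]
gripper_width: 0.731
```

```bash
python3 go.py .4369 -.2835 .35 -83.6
```

```text
t 7.3 tcp [0.4955 0.1538 0.3968] psi -155.55 tilt 0.27 q [ 6.800e-01  1.050e-01 -3.420e-01  1.000e-03 -1.119e+00 -1.824e+00] F [ 0.35  0.83 -1.25] w 0.0641
shift tool now [ 0.2346 -0.3739  0.0455] world [-0.0586 -0.4373 -0.0468]
roll -71.95
```

Emit:
{"api": "step_arm", "payload": {"rows": [[[0.0235, -0.0374, 0], 0, 0.08], [[0.0235, -0.0374, 0], 0, 0.08], [[0.0235, -0.0374, 0], 0, 0.08], [[0.0235, -0.0374, 0], 0, 0.08], [[0.0235, -0.0374, 0], 0, 0.08], [[0.0235, -0.0374, 0], 0, 0.08], [[0.0235, -0.0374, 0], 0, 0.08], [[0.0235, -0.0374, 0], 0, 0.08], [[0.0235, -0.0374, 0], 0, 0.08], [[0.0235, -0.0374, 0], 0, 0.08], [[0, 0, 0], -8.5, 0.08], [[0, 0, 0], -8.5, 0.08]]}}

```text
time: 8.5
tcp_pos: [0.4352, -0.2855, 0.3925]
orientation: [1.114, -2.937, -0.001]
contact_force: [-0.3, -0.1, -1.1]
gripper_width: 0.913
```

Emit:
{"api": "step_arm", "payload": {"rows": [[[0, 0, 0], -8.5, 0.08], [[0, 0, 0], -8.5, 0.08], [[0, 0, 0], -8.5, 0.08], [[0, 0, 0], -8.5, 0.08], [[0, 0, 0], -8.5, 0.08], [[0, 0, 0], -8.5, 0.08], [[0, 0, 0], -4, 0.08], [[0, 0, 0], 0, 0.08]]}}

```text
time: 9.3
tcp_pos: [0.4358, -0.2839, 0.3929]
orientation: [-2.343, 2.092, 0.0]
contact_force: [-0.4, -0.4, 0.7]
gripper_width: 0.915
```

```bash
python3 go.py .4369 -.2835 .35 -83.6; python3 - <<'E'
from ov import *
from rig import bot
for n in("side","top"):
    c=bot.capture(n);pickle.dump(c,open(f"{n}4.pkl","wb"))
    im=c["image"]
    r=(slice(195,255),slice(230,290)) if n=="side" else (slice(160,220),slice(185,245))
    cv2.imwrite(f"pics/{n}4.png",cv2.resize(im[r],None,fx=9,fy=9,interpolation=cv2.INTER_CUBIC))
cv2.imwrite("pics/side4b.png",c["image"]) 
c=pickle.load(open("side4.pkl","rb"));draw(c,BLK,[.437,-.2831,.1118],(290,390,100,200),6,"pics/side4b.png")
E
```

```text
t 9.3 tcp [ 0.4358 -0.2839  0.3929] psi -83.53 tilt 0.02 q [-0.2    0.112 -0.343 -0.    -1.116  0.313] F [-0.39 -0.38  0.73] w 0.0802
shift tool now [-0.0003 -0.0012  0.0429] world [ 0.0011  0.0004 -0.0429]
roll 0.07
```

View pics/top4.png

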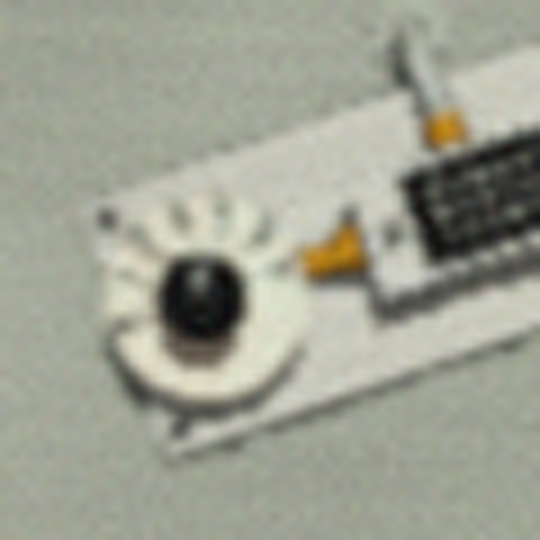

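View pics/side4.png

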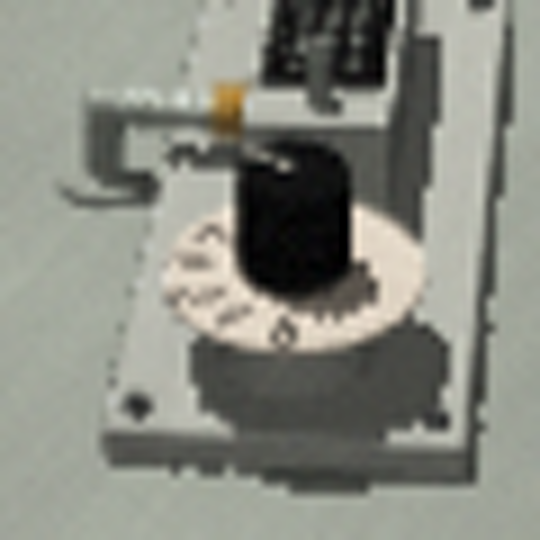

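View pics/side4b.png

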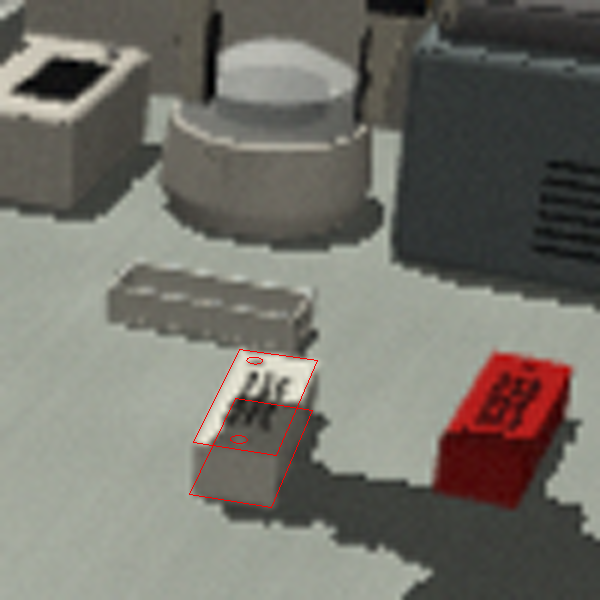

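```bash
python3 - <<'E'
from ov import *
q=[.5425,.0325,.366]
for n,roi in(("top4",(185,245,160,220)),("side4",(230,290,195,255)),("top0",(185,245,160,220)),("side0",(230,290,195,255))):
    c=pickle.load(open(n+".pkl","rb"))
    x0,x1,y0,y1=roi;f=9
    base=cv2.resize(c["image"][y0:y1,x0:x1],None,fx=f,fy=f,interpolation=cv2.INTER_CUBIC)
    # 4-way panel: raw crop of sleeve + lines just outside the sleeve top
    im=base.copy()
    for k,col in((2,(255,255,0)),(3,(0,255,0)),(4,(0,0,255)),(5,(255,0,255))):
        a=k*np.pi/6;d=np.array([np.sin(a),np.cos(a)])
        L=np.array([[*(d*.017+[0,.13]),.083],[*(d*.03+[0,.13]),.083]])
        p=((proj(c,place(q,L))-(x0,y0)+.5)*f-.5).round().astype(int)
        cv2.line(im,tuple(map(int,p[0])),tuple(map(int,p[1])),col,1)
    ce=((proj(c,place(q,[[0,.13,.083]]))[0]-(x0,y0)+.5)*f-.5).astype(int)
    a=max(ce[1]-90,0);b=max(ce[0]-130,0)
    cv2.imwrite(f"pics/i_{n}.png",cv2.resize(im[a:a+200,b:b+260],None,fx=1.5,fy=1.5))
g=[cv2.imread(f"pics/i_{n}.png") for n in("top0","top4","side0","side4")]
cv2.imwrite("pics/i.png",np.vstack([np.hstack(g[:2]),np.hstack(g[2:])]))
E
```

```text
(no output)
```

View pics/i.png

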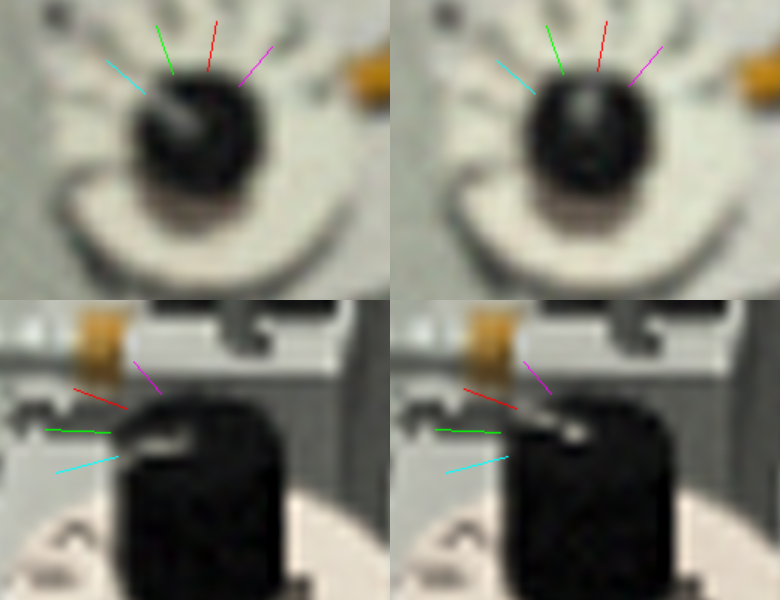

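Emit:
{"api": "step_arm", "payload": {"rows": [[[0, -0.0012, 0.04], 0, 0.08], [[0, 0, 0.04], 0, 0.08], [[0, 0, 0.04], 0, 0.08], [[0, 0, 0.04], 0, 0.08], [[0, 0, 0.025], 0, 0.08], [[0, 0, 0.015], 0, 0.08], [[0, 0, 0.01], 0, 0.08], [[0, 0, 0], 0, 0.08], [[0, 0, 0], 0, 0.08]]}}

```text
time: 10.3
tcp_pos: [0.4374, -0.2841, 0.1836]
orientation: [-2.342, 2.094, -0.001]
contact_force: [0.4, -0.5, -0.4]
gripper_width: 0.914
```

```bash
python3 go.py .4369 -.2835 .183 -83.6; python3 - <<'E'
from rig import bot
import cv2,pickle
c=bot.capture("side")
cv2.imwrite(f"pics/side5.png",cv2.resize(c["image"][100:200,290:390],None,fx=6,fy=6,interpolation=cv2.INTER_CUBIC))
E
```

```text
t 10.3 tcp [ 0.4374 -0.2841  0.1836] psi -83.61 tilt 0.03 q [-0.199  0.366 -0.584  0.    -0.62   0.311] F [ 0.41 -0.47 -0.4 ] w 0.08
shift tool now [-0.0007  0.0004  0.0006] world [-0.0005  0.0006 -0.0006]
roll -0.01
```

View pics/side5.png

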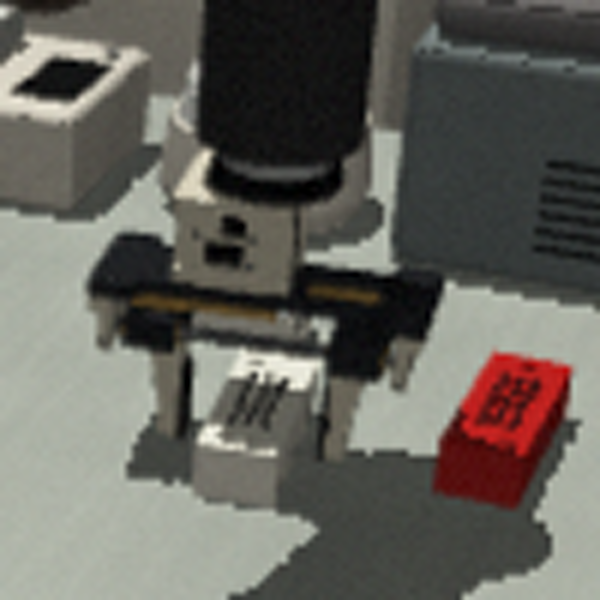

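Emit:
{"api": "step_arm", "payload": {"rows": [[[0, 0, 0], 0, 0.06], [[0, 0, 0], 0, 0.05], [[0, 0, 0], 0, 0.04], [[0, 0, 0], 0, 0.04], [[0, 0, 0], 0, 0.04], [[0, 0, 0], 0, 0.04]], "grip_force": 15}}

```text
time: 10.95
tcp_pos: [0.4366, -0.284, 0.1832]
orientation: [2.342, -2.094, -0.001]
contact_force: [-2.7, 0.2, 4.7]
gripper_width: 0.542
```

Emit:
{"api": "step_arm", "payload": {"rows": [[[0, 0, 0], 0, 0.035], [[0, 0, 0], 0, 0.035], [[0, 0, 0], 0, 0.035], [[0, 0, -0.02], 0, 0.035], [[0, 0, -0.04], 0, 0.035], [[0, 0, -0.04], 0, 0.035], [[0, 0, -0.02], 0, 0.035], [[0, 0, 0], 0, 0.035]], "grip_force": 45}}

```text
time: 11.75
tcp_pos: [0.4379, -0.2842, 0.3059]
orientation: [-2.34, 2.092, -0.008]
contact_force: [-0.0, 0.4, -3.2]
gripper_width: 0.542
```

```bash
python3 go.py .5425 .0325 .303 -69; python3 - <<'E'
from rig import bot
import cv2,pickle
for n in("side","top"):
    c=bot.capture(n);pickle.dump(c,open(f"{n}6.pkl","wb"))
    r=(slice(90,190),slice(290,390)) if n=="side" else (slice(150,250),slice(280,380))
    cv2.imwrite(f"pics/{n}6.png",cv2.resize(c["image"][r],None,fx=6,fy=6,interpolation=cv2.INTER_CUBIC))
E
```

```text
t 11.75 tcp [ 0.4379 -0.2842  0.3059] psi -83.58 tilt 0.34 q [-0.199  0.196 -0.461  0.    -0.908  0.311] F [-0.02  0.38 -3.16] w 0.0475
shift tool now [-0.303  -0.1394  0.0031] world [ 0.1046  0.3167 -0.0029]
roll -14.58
```

View pics/side6.png

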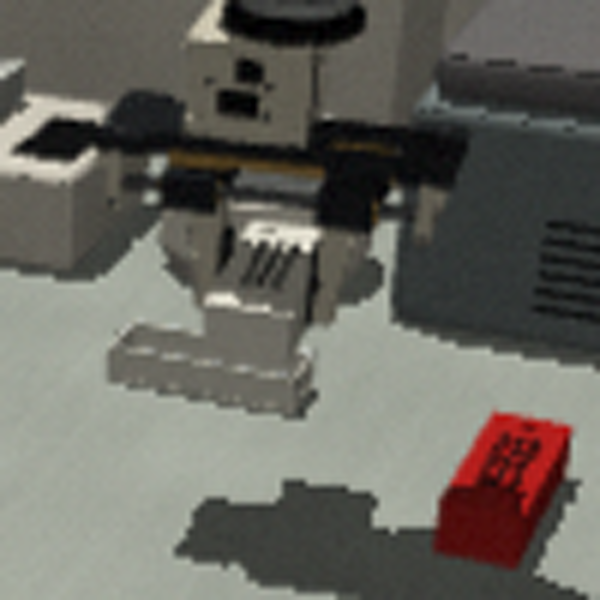

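View pics/top6.png

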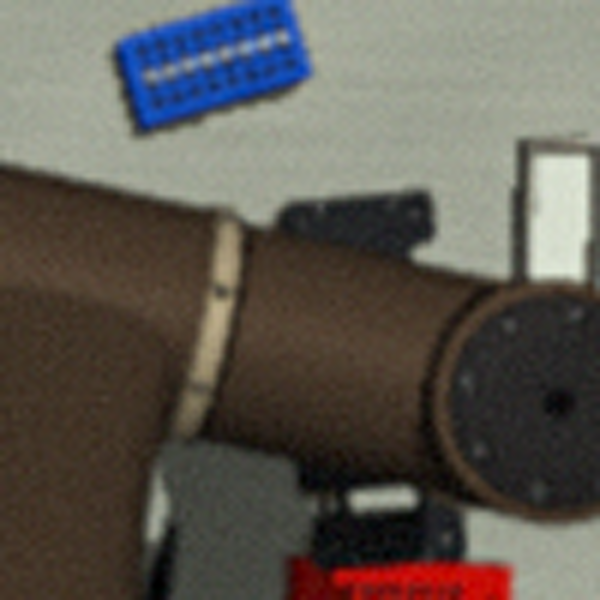

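Emit:
{"api": "step_arm", "payload": {"rows": [[[-0.017, -0.0075, 0], 0, 0.035], [[-0.033, -0.015, 0], 0, 0.035], [[-0.033, -0.015, 0], 0, 0.035], [[-0.033, -0.015, 0], 0, 0.035], [[-0.033, -0.015, 0], 0, 0.035], [[-0.033, -0.015, 0], 0, 0.035], [[-0.033, -0.015, 0], 0, 0.035], [[-0.033, -0.015, 0], 0, 0.035], [[-0.033, -0.015, 0], 0, 0.035], [[-0.017, -0.0075, 0], -7, 0.035], [[0, 0, 0], -7.5, 0.035], [[0, 0, 0], 0, 0.035]]}}

```text
time: 13.05
tcp_pos: [0.5374, 0.0278, 0.3007]
orientation: [2.588, -1.776, -0.004]
contact_force: [0.5, 0.1, -3.4]
gripper_width: 0.541
```

```bash
python3 go.py .5425 .0325 .303 -69
```

```text
t 13.05 tcp [0.5374 0.0278 0.3007] psi -68.93 tilt 0.23 q [ 0.416  0.23  -0.429 -0.001 -0.916 -0.048] F [ 0.5   0.14 -3.35] w 0.0474
shift tool now [-0.0026 -0.0064 -0.0023] world [0.0051 0.0047 0.0023]
roll 0.07
```

Emit:
{"api": "step_arm", "payload": {"rows": [[[-0.0026, -0.006, 0.01], 0, 0.035], [[0, 0, 0.01], 0, 0.035], [[0, 0, 0.006], 0, 0.035], [[0, 0, 0], 0, 0.035], [[0, 0, 0], 0, 0.035]]}}

```text
time: 13.55
tcp_pos: [0.5425, 0.0314, 0.2768]
orientation: [2.586, -1.782, -0.0]
contact_force: [0.2, -0.5, -2.4]
gripper_width: 0.544
```

```bash
python3 go.py .5420 .0325 .271 -69;  python3 - <<'E'
from ov import *
from rig import bot
s=bot.observe()
for n,roi in(("side",(230,310,140,220)),("top",(200,290,140,220))):
    c=bot.capture(n);pickle.dump(c,open(f"{n}7.pkl","wb"))
    x0,x1,y0,y1=roi
    cv2.imwrite(f"pics/{n}7r.png",cv2.resize(c["image"][y0:y1,x0:x1],None,fx=7,fy=7,interpolation=cv2.INTER_CUBIC))
    p=s["tcp_pos"];z=p[2]-.183
    draw(c,[m+[0,0,z] for m in BLK],[p[0],p[1],np.radians(21)],roi,7,f"pics/{n}7.png")
E
```

```text
t 13.55 tcp [0.5425 0.0314 0.2768] psi -69.15 tilt 0.04 q [ 0.419  0.265 -0.447  0.    -0.86  -0.055] F [ 0.21 -0.48 -2.45] w 0.0477
shift tool now [-0.0012  0.0001  0.0058] world [-0.0005  0.0011 -0.0058]
roll -0.15
```

View pics/side7.png

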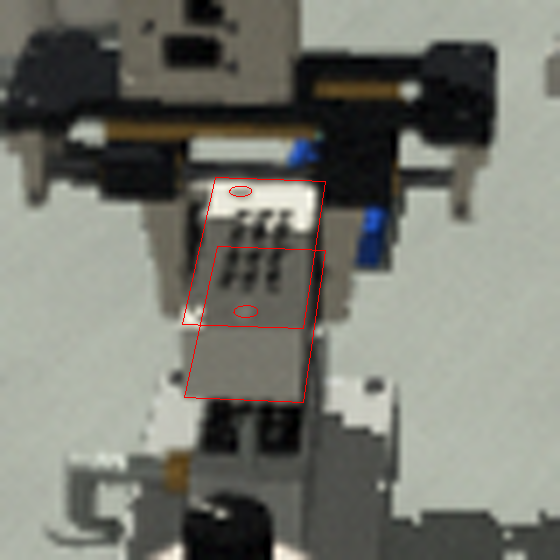

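View pics/side7r.png

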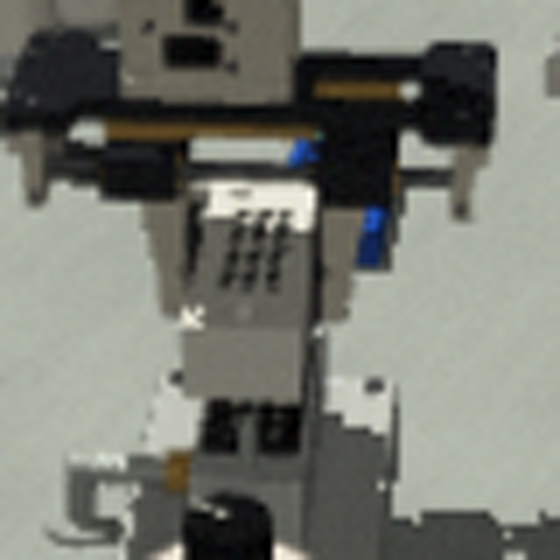

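View pics/top7.png

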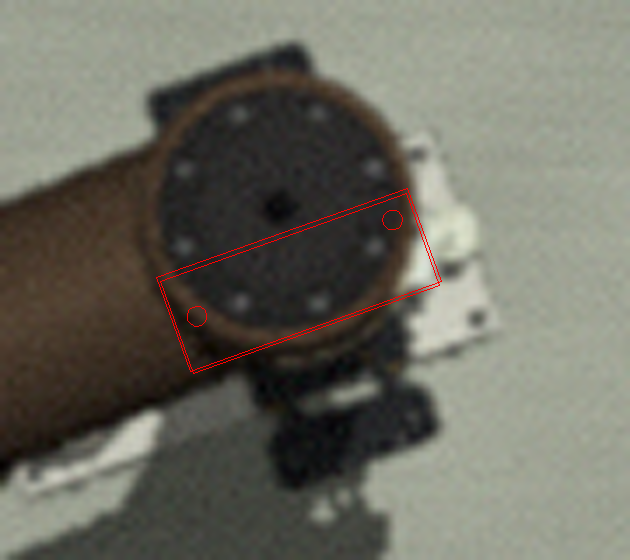

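```bash
python3 - <<'E'
from ov import *
for n,roi in(("side0",(240,290,170,220)),("top0",(215,275,155,215))):
    c=pickle.load(open(n+".pkl","rb"))
    for i,q in enumerate([[.5408,.0325,.367],[.5425,.0325,.367]]):
        M=MAN[1:3]+MAN[4:]
        draw(c,M,q,roi,12 if n=="side0" else 10,f"pics/c{n}{i}.png")
for n in("side0","top0"):
    a=[cv2.imread(f"pics/c{n}{i}.png") for i in(0,1)]
    cv2.imwrite(f"pics/c{n}.png",cv2.resize(np.hstack(a),(800,400)) )
E
```

```text
(no output)
```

View pics/cside0.png

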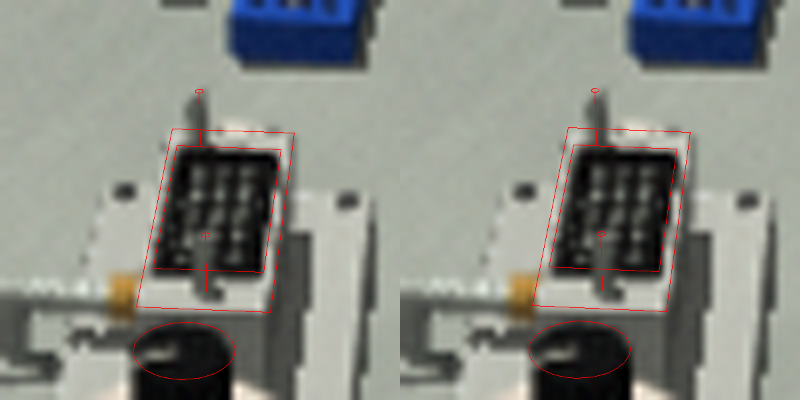

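View pics/ctop0.png

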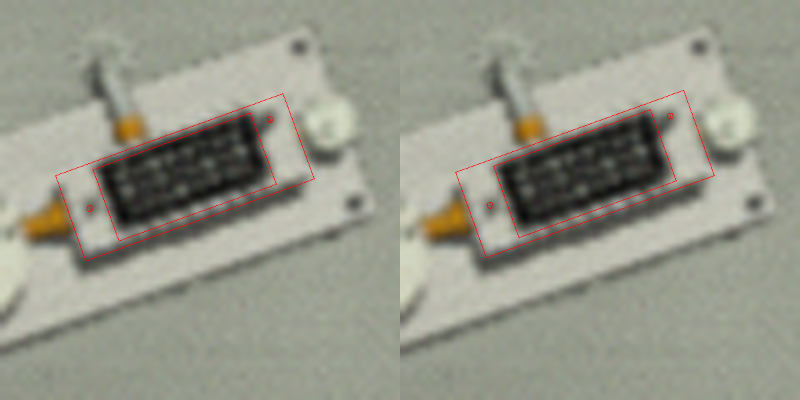

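```bash
cat > edge.py <<'E'
from ov import *
from scipy.ndimage import map_coordinates
def edge(c,A,B,half=4,n=40,trim=.15):
    """signed offset (px) of strongest edges normal to projected segment A-B"""
    p=proj(c,np.array([A,B]));d=p[1]-p[0];L=np.linalg.norm(d);d/=L;nrm=np.array([-d[1],d[0]])
    g=cv2.cvtColor(c["image"],cv2.COLOR_BGR2GRAY).astype(float)
    t=np.linspace(trim,1-trim,n)*L;o=np.arange(-half,half+.01,.25)
    P=p[0]+t[None,:,None]*d+o[:,None,None]*nrm
    v=map_coordinates(g,[P[...,1],P[...,0]],order=1)
    m=np.median(v,1)
    return nrm,o,m
E
python3 - <<'E'
from edge import *
s0=pickle.load(open("side0.pkl","rb"));s7=pickle.load(open("side7.pkl","rb"))
qm=[.5408,.0325,.367];qb=[.5425,.0314,np.radians(20.85)];z=.0938
def W(q,p):return place(q,np.array([p])/1e3)[0]
def show(name,c,q,a,b):
    n,o,m=edge(c,W(q,a),W(q,b));g=np.gradient(m,o)
    print(name,"normal",n.round(2));print("  ",[(float(x),int(y)) for x,y in zip(o[::2],m[::2])])
Z=z*1e3
show("chamber near rim s0",s0,qm,(-24,64,56),(24,64,56))
show("chamber near rim s7",s7,qm,(-24,64,56),(24,64,56))
show("chamber right vert s0",s0,qm,(-24,64,56),(-24,64,25))
show("chamber right long s0",s0,qm,(-24,64,56),(-24,-64,56))
show("block bottom s7",s7,qb,(-24,64,Z),(24,64,Z))
show("block top near s7",s7,qb,(-24,64,Z+34),(24,64,Z+34))
show("block left vert",s7,qb,(24,64,Z),(24,64,Z+34))
show("block right vert",s7,qb,(-24,64,Z),(-24,64,Z+34))
E
```

```text
chamber near rim s0 normal [ 0.04 -1.  ]
   [(-4.0, 23), (-3.5, 22), (-3.0, 21), (-2.5, 42), (-2.0, 66), (-1.5, 81), (-1.0, 85), (-0.5, 110), (0.0, 158), (0.5, 178), (1.0, 186), (1.5, 187), (2.0, 187), (2.5, 185), (3.0, 168), (3.5, 140), (4.0, 88)]
chamber near rim s7 normal [ 0.04 -1.  ]
   [(-4.0, 54), (-3.5, 45), (-3.0, 39), (-2.5, 55), (-2.0, 72), (-1.5, 84), (-1.0, 89), (-0.5, 89), (0.0, 86), (0.5, 82), (1.0, 79), (1.5, 78), (2.0, 78), (2.5, 78), (3.0, 76), (3.5, 61), (4.0, 41)]
chamber right vert s0 normal [-1.  0.]
   [(-4.0, 107), (-3.5, 75), (-3.0, 75), (-2.5, 74), (-2.0, 73), (-1.5, 71), (-1.0, 71), (-0.5, 69), (0.0, 66), (0.5, 70), (1.0, 84), (1.5, 92), (2.0, 91), (2.5, 90), (3.0, 90), (3.5, 90), (4.0, 87)]
chamber right long s0 normal [0.99 0.13]
   [(-4.0, 31), (-3.5, 22), (-3.0, 21), (-2.5, 25), (-2.0, 53), (-1.5, 117), (-1.0, 162), (-0.5, 128), (0.0, 95), (0.5, 93), (1.0, 118), (1.5, 145), (2.0, 164), (2.5, 167), (3.0, 167), (3.5, 167), (4.0, 167)]
block bottom s7 normal [ 0.04 -1.  ]
   [(-4.0, 28), (-3.5, 24), (-3.0, 24), (-2.5, 30), (-2.0, 31), (-1.5, 22), (-1.0, 33
[... 164 characters left out ...]
[(-4.0, 116), (-3.5, 116), (-3.0, 116), (-2.5, 116), (-2.0, 116), (-1.5, 116), (-1.0, 115), (-0.5, 111), (0.0, 103), (0.5, 99), (1.0, 97), (1.5, 97), (2.0, 96), (2.5, 96), (3.0, 97), (3.5, 97), (4.0, 97)]
block left vert normal [ 1.   -0.03]
   [(-4.0, 176), (-3.5, 175), (-3.0, 176), (-2.5, 175), (-2.0, 173), (-1.5, 172), (-1.0, 165), (-0.5, 155), (0.0, 137), (0.5, 122), (1.0, 119), (1.5, 117), (2.0, 117), (2.5, 116), (3.0, 116), (3.5, 115), (4.0, 116)]
block right vert normal [ 1. -0.]
   [(-4.0, 116), (-3.5, 116), (-3.0, 116), (-2.5, 116), (-2.0, 115), (-1.5, 115), (-1.0, 115), (-0.5, 98), (0.0, 72), (0.5, 60), (1.0, 57), (1.5, 61), (2.0, 68), (2.5, 85), (3.0, 106), (3.5, 131), (4.0, 161)]
```

```bash
cat > fit2.py <<'E'
from edge import *
def W(q,p):return place(q,np.array([p],float)/1e3)[0]
def off(c,q,a,b,half=2.,sgn=0,trim=.15):
    n,o,m=edge(c,W(q,a),W(q,b),half=half,trim=trim)
    from scipy.ndimage import gaussian_filter1d as gf
    g=gf(np.gradient(m,o),1.5);w=g*sgn if sgn else abs(g)
    i=int(np.argmax(w))
    if 0<i<len(o)-1:
        den=w[i-1]-2*w[i]+w[i+1];d=.5*(w[i-1]-w[i+1])/den if den else 0
    else:d=0
    return n,o[i]+d*.25,w[i]
def solve(c,q,segs,it=4,half=2.,v=True,names=None):
    q=np.array(q,float)
    for k in range(it):
        r=[];J=[];info=[]
        for a,b,sg in segs:
            n,d,w=off(c,q,a,b,half,sg);mid=(np.array(a)+b)/2
            p0=proj(c,[W(q,mid)])[0];row=[]
            for j,e in enumerate((1e-4,1e-4,1e-3)):
                qq=q.copy();qq[j]+=e;row.append(((proj(c,[W(qq,mid)])[0]-p0)/e)@n)
            r.append(d);J.append(row);info.append((round(d,2),int(w)))
        J=np.array(J);r=np.array(r);S=np.array([1,1,.05])
        from scipy.optimize import least_squares
        sol=least_squares(lambda x:(J*S)@x-r,np.zeros(3),loss="soft_l1",f_scale=.15).x*S
        if k<it-1:q+=sol;half=max(1.25,half*.8)
    if v:print(q.round(4),info)
    return q
E
python3 - <<'E'
from fit2 import *
print("cam",[(-np.array(pickle.load(open(n+"0.pkl","rb"))["R"]).T@np.array(pickle.load(open(n+"0.pkl","rb"))["t"])).round(3) for n in("side","top")])
s0=pickle.load(open("side0.pkl","rb"));t0=pickle.load(open("top0.pkl","rb"))
s4=pickle.load(open("side4.pkl","rb"));t4=pickle.load(open("top4.pkl","rb"))
man=[((-24,64,56),(24,64,56),1),((-24,64,56),(-24,-64,56),0),((-24,64,56),(-24,64,25),0),((-55,170,14),(-55,-92,14),0),
 ((-55,170,14),(55,170,14),0),((-55,170,0),(55,170,0),0),((55,170,14),(55,60,14),0),((-20,44,60),(-20,-44,60),0),((-20,-44,60),(20,-44,60),0)]
for c in(s0,s4):
    for q0 in([.5408,.0325,.367],[.542,.033,.372]): solve(c,q0,man)
mt=[((-55,170,14),(-55,-92,14),0),((55,150,14),(55,60,14),0),((55,0,14),(55,-92,14),0),((55,-92,14),(-55,-92,14),0),((-20,-44,60),(20,-44,60),0),((-20,44,60),(20,44,60),0),((20,-44,60),(20,44,60),0)]
print("top")
for c in(t0,t4): solve(c,[.5425,.0315,.367],mt)
bt=[((24,64,34),(24,-64,34),0),((24,64,34),(-24,64,34),0),((24,-64,34),(-24,-64,34),0),((-24,64,34),(-24,-64,34),0)]
print("block top");solve(t0,[.437,-.2831,.1118],bt)
bs=bt+[((24,64,34),(24,64,0),0),((-24,64,34),(-24,64,0),0),((24,64,0),(-24,64,0),0)]
print("block side");solve(s0,[.437,-.2831,.1118],bs)
s7=pickle.load(open("side7.pkl","rb"));Z=93.8
def sh(P):return tuple(np.array(P)+[0,0,Z])
b7=[(sh(a),sh(b),s) for a,b,s in bs[1:2]+bs[4:]]
print("block in grip side");solve(s7,[.5425,.0314,.364],b7)
E
```

```text
cam [array([0.102, 0.918, 0.663]), array([0.462, 0.008, 1.597])]
[0.5447 0.0361 0.4118] [(np.float64(0.07), 70), (np.float64(-0.08), 75), (np.float64(0.06), 21), (np.float64(-0.09), 49), (np.float64(1.25), 17), (np.float64(-0.67), 60), (np.float64(0.07), 13), (np.float64(1.25), 64), (np.float64(-0.08), 85)]
[0.5447 0.0361 0.4121] [(np.float64(0.06), 70), (np.float64(-0.07), 75), (np.float64(0.06), 21), (np.float64(-0.09), 49), (np.float64(1.25), 17), (np.float64(-0.67), 60), (np.float64(0.06), 13), (np.float64(1.25), 62), (np.float64(-0.08), 85)]
[0.5447 0.0361 0.4118] [(np.float64(0.05), 69), (np.float64(-0.08), 72), (np.float64(0.06), 19), (np.float64(-0.1), 48), (np.float64(1.25), 17), (np.float64(-0.66), 60), (np.float64(0.08), 13), (np.float64(1.25), 57), (np.float64(-0.06), 82)]
[0.5447 0.0361 0.4118] [(np.float64(0.04), 69), (np.float64(-0.08), 72), (np.float64(0.06), 19), (np.float64(-0.1), 48), (np.float64(1.25), 17), (np.float64(-0.67), 61), (np.float64(0.08), 13), (np.float64(1.25), 57), (np.float64(-0.06), 82)]
top
[0.5427 0.0335 0.3648] [(np.float64(-1.25), 44), (np.float64(0.14), 20), (np.float64(0.15), 20), (np.float64(0.37), 19), (np.float64(-0.01), 68), (np.float64(0.61), 67), (np.float64(0.06), 66)]
[0.5426 0.0335 0.3637] [(np.float64(-1.1), 45), (np.float64(0.12), 19), (np.float64(0.09), 20), (np.float64(0.35), 21), (np.float64(-0.01), 72), (np.float64(0.62), 70), (np.float64(0.01), 69)]
block top
[ 0.4365 -0.2814 11.3832] [(np.float64(1.25), 7), (np.float64(-1.25), 1), (np.float64(-1.25), 0), (np.float64(-1.25), 4)]
block side
[ 0.4354 -0.2812  0.1161] [(np.float64(-0.01), 29), (np.float64(-0.12), 59), (np.float64(-0.08), 66), (np.float64(0.01), 76), (np.float64(0.07), 36), (np.float64(-0.06), 25), (np.float64(0.66), 50)]
block in grip side
[0.5379 0.0311 0.2854] [(np.float64(-0.02), 11), (np.float64(0.0), 31), (np.float64(0.0), 44), (np.float64(0.02), 51)]
```

Emit:
{"api": "step_arm", "payload": {"rows": [[[-0.0014, 0.0005, 0.005], -0.1, 0.035], [[0, 0, 0.005], 0, 0.035], [[0, 0, 0.003], 0, 0.035], [[0, 0, 0.002], 0, 0.035], [[0, 0, 0.002], 0, 0.035], [[0, 0, 0], 0, 0.035]]}}

```text
time: 14.25
tcp_pos: [0.5415, 0.0328, 0.2597]
orientation: [2.589, -1.779, -0.0]
contact_force: [-0.9, 0.2, -4.1]
gripper_width: 0.546
```

```bash
python3 go.py .5415 .0325 .256 -68.9; python3 -c "
from rig import bot;print(bot.observe()['torque'])"
```

```text
t 14.25 tcp [0.5415 0.0328 0.2597] psi -69.0 tilt 0.03 q [ 0.422  0.285 -0.467 -0.    -0.82  -0.055] F [-0.88  0.24 -4.09] w 0.0478
shift tool now [0.0003 0.0002 0.0037] world [-0.     -0.0003 -0.0037]
roll -0.1
[-0.01153326  0.15098203 -0.03255272]
```

Emit:
{"api": "step_arm", "payload": {"rows": [[[0, 0, 0.0015], 0, 0.035], [[0, 0, 0.0015], 0, 0.035], [[0, 0, 0], 0, 0.035]]}}

```text
time: 14.55
tcp_pos: [0.5415, 0.0328, 0.2569]
orientation: [2.589, -1.779, -0.0]
contact_force: [0.2, 0.0, -3.2]
gripper_width: 0.545
```

```bash
python3 go.py .5415 .0325 .256 -68.9; python3 -c "
from rig import bot;print(bot.observe()['torque'])"
```

```text
t 14.55 tcp [0.5415 0.0328 0.2569] psi -68.99 tilt 0.02 q [ 0.422  0.288 -0.47  -0.    -0.813 -0.055] F [ 0.18  0.05 -3.24] w 0.0477
shift tool now [0.0003 0.0001 0.0009] world [-0.     -0.0003 -0.0009]
roll -0.09
[ 0.01540877  0.10199907 -0.01870984]
```

Emit:
{"api": "step_arm", "payload": {"rows": [[[0, 0, 0.001], 0, 0.035], [[0, 0, 0.001], 0, 0.035], [[0, 0, 0], 0, 0.035]]}}

```text
time: 14.85
tcp_pos: [0.5416, 0.0328, 0.255]
orientation: [2.589, -1.779, -0.0]
contact_force: [1.0, -0.6, -3.2]
gripper_width: 0.545
```

Emit:
{"api": "step_arm", "payload": {"rows": [[[0, 0, 0.001], 0, 0.035], [[0, 0, 0.001], 0, 0.035], [[0, 0, 0], 0, 0.035]]}}

```text
time: 15.15
tcp_pos: [0.5415, 0.0327, 0.2529]
orientation: [2.589, -1.779, -0.0]
contact_force: [0.1, -1.7, -3.1]
gripper_width: 0.546
```

```bash
python3 go.py; python3 -c "
from rig import bot;print(bot.observe()['torque'])"
```

```text
t 15.15 tcp [0.5415 0.0327 0.2529] psi -69.0 tilt 0.02 q [ 0.422  0.293 -0.474  0.    -0.804 -0.055] F [ 0.07 -1.67 -3.06] w 0.0478
[-0.72048306  0.13283638 -0.04643131]
```

Emit:
{"api": "step_arm", "payload": {"rows": [[[0.0005, 0.0002, 0.001], 0, 0.035], [[0, 0, 0.001], 0, 0.035], [[0, 0, 0], 0, 0.035]]}}

```text
time: 15.45
tcp_pos: [0.5416, 0.0324, 0.2509]
orientation: [-2.589, 1.779, 0.0]
contact_force: [0.4, 1.2, -3.7]
gripper_width: 0.543
```

Emit:
{"api": "step_arm", "payload": {"rows": [[[0, 0, 0.001], 0, 0.035], [[0, 0, 0.001], 0, 0.035], [[0, 0, 0], 0, 0.035]]}}

```text
time: 15.75
tcp_pos: [0.5415, 0.0324, 0.2489]
orientation: [2.589, -1.779, -0.0]
contact_force: [-0.7, -0.2, -4.3]
gripper_width: 0.542
```

```bash
python3 go.py; python3 -c "
from rig import bot;print(bot.observe()['torque'])"
```

```text
t 15.75 tcp [0.5415 0.0324 0.2489] psi -68.99 tilt 0.01 q [ 0.421  0.298 -0.478 -0.    -0.794 -0.054] F [-0.7  -0.17 -4.29] w 0.0475
[-0.02929197  0.13252355  0.02321025]
```

Emit:
{"api": "step_arm", "payload": {"rows": [[[0, 0, 0.0015], 0, 0.035], [[0, 0, 0.0015], 0, 0.035], [[0, 0, 0.0015], 0, 0.035], [[0, 0, 0.0015], 0, 0.035], [[0, 0, 0], 0, 0.035]]}}

```text
time: 16.25
tcp_pos: [0.5416, 0.0323, 0.2429]
orientation: [2.589, -1.779, -0.0]
contact_force: [-0.1, -0.2, -3.6]
gripper_width: 0.543
```

Emit:
{"api": "step_arm", "payload": {"rows": [[[0, 0, 0.001], 0, 0.035], [[0, 0, 0.001], 0, 0.035], [[0, 0, 0], 0, 0.035], [[0, 0, 0], 0, 0.035]]}}

```text
time: 16.65
tcp_pos: [0.5416, 0.0323, 0.2413]
orientation: [-2.589, 1.779, -0.0]
contact_force: [-1.1, 0.6, 1.5]
gripper_width: 0.542
```

```bash
python3 go.py; python3 -c "
from rig import bot;print(bot.observe()['torque'])"
```

```text
t 16.65 tcp [0.5416 0.0323 0.2413] psi -68.99 tilt 0.01 q [ 0.421  0.308 -0.486  0.    -0.776 -0.054] F [-1.09  0.62  1.5 ] w 0.0474
[ 0.01816864  0.85421595 -0.01956978]
```

Emit:
{"api": "step_arm", "payload": {"rows": [[[0, 0, 0.001], 0, 0.035], [[0, 0, 0.001], 0, 0.035], [[0, 0, 0.001], 0, 0.035], [[0, 0, 0], 0, 0.035], [[0, 0, 0], 0, 0.035]]}}

```text
time: 17.15
tcp_pos: [0.5416, 0.0323, 0.2392]
orientation: [-2.589, 1.779, -0.001]
contact_force: [-6.2, -0.1, 13.6]
gripper_width: 0.546
```

```bash
python3 go.py; python3 -c "
from rig import bot;print(bot.observe()['torque'])"
```

```text
t 17.15 tcp [0.5416 0.0323 0.2392] psi -68.97 tilt 0.03 q [ 0.421  0.311 -0.488  0.    -0.771 -0.054] F [-6.22 -0.07 13.61] w 0.0478
[ 0.31234762  2.63189068 -0.06431271]
```

Emit:
{"api": "step_arm", "payload": {"rows": [[[0, 0.0004, 0], 0, 0.035], [[0, 0, 0.0004], 0, 0.035], [[0, 0, 0], 0, 0.035], [[0, 0, 0], 0, 0.035]]}}

```text
time: 17.55
tcp_pos: [0.5414, 0.0323, 0.2392]
orientation: [-2.589, 1.778, -0.002]
contact_force: [-6.4, 1.0, 15.9]
gripper_width: 0.547
```

```bash
python3 go.py; python3 - <<'E'
from ov import *
from rig import bot
print(bot.observe()["torque"])
s=bot.observe()
for n,roi in(("side",(225,305,160,240)),("top",(180,290,140,220))):
    c=bot.capture(n);pickle.dump(c,open(f"{n}9.pkl","wb"))
    x0,x1,y0,y1=roi
    cv2.imwrite(f"pics/{n}9r.png",cv2.resize(c["image"][y0:y1,x0:x1],None,fx=7,fy=7,interpolation=cv2.INTER_CUBIC))
    p=s["tcp_pos"]
    draw(c,[m+[0,0,.056] for m in BLK]+MAN[1:2],[p[0],p[1],np.radians(21)],roi,7,f"pics/{n}9.png")
E
```

```text
t 17.55 tcp [0.5414 0.0323 0.2392] psi -68.96 tilt 0.07 q [ 0.421  0.311 -0.489  0.001 -0.77  -0.054] F [-6.42  0.99 15.85] w 0.0479
[ 0.35688364  2.79975227 -0.05256264]
```

View pics/side9r.png

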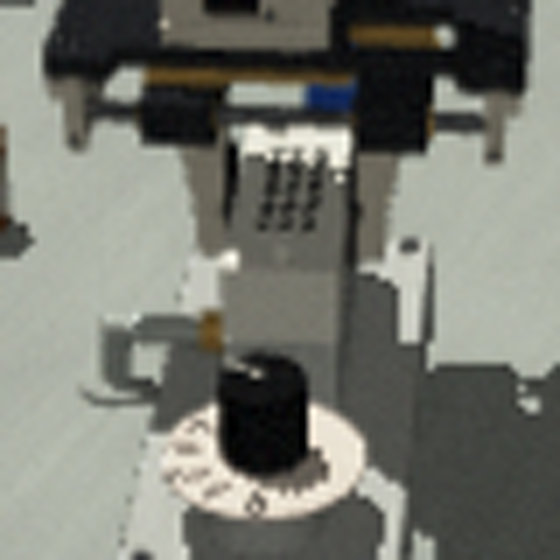

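View pics/top9r.png

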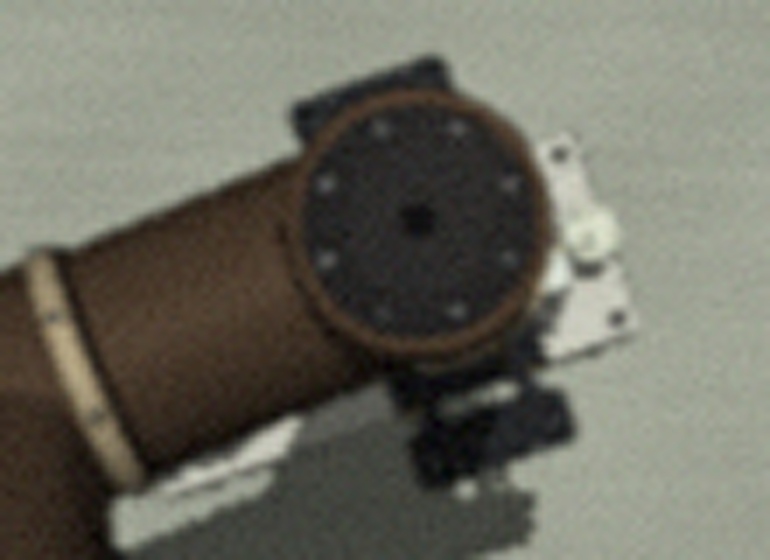

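Emit:
{"api": "step_arm", "payload": {"rows": [[[0, 0, 0.0002], 0, 0.035], [[0, 0, 0], 0, 0.035], [[0, 0, 0], 0, 0.035], [[0, 0, 0], 0, 0.035], [[0, 0, 0], 0, 0.035], [[0, 0, 0], 0, 0.035]]}}

```text
time: 18.25
tcp_pos: [0.5414, 0.0323, 0.2392]
orientation: [-2.589, 1.778, -0.002]
contact_force: [-7.1, 1.4, 17.9]
gripper_width: 0.544
```

```bash
python3 go.py; python3 - <<'E'
from edge import *
# gap block bottom / rim at near end in side9: vertical profile
c=pickle.load(open("side9.pkl","rb"));W=lambda p:place([.5416,.0327,.367],np.array([p],float)/1e3)[0]
n,o,m=edge(c,W((-24,64,56)),W((24,64,56)),half=5);print(n,[(float(a),int(b)) for a,b in zip(o[::2],m[::2])])
i={}
for k in(3,3.5,4,4.5):
    a=k*np.pi/6
    i[k]=proj(c,[W((15*np.sin(a),130+15*np.cos(a),83))])[0].round(1).tolist()
print(i,proj(c,[W((0,130,83))]))
g=cv2.cvtColor(c["image"],cv2.COLOR_BGR2GRAY);print(g[208:218,254:272])
E
```

```text
t 18.25 tcp [0.5414 0.0323 0.2392] psi -68.96 tilt 0.07 q [ 0.421  0.311 -0.489  0.001 -0.77  -0.054] F [-7.13  1.37 17.86] w 0.0476
[ 0.04137625 -0.99914364] [(-5.0, 37), (-4.5, 59), (-4.0, 56), (-3.5, 46), (-3.0, 38), (-2.5, 54), (-2.0, 73), (-1.5, 86), (-1.0, 90), (-0.5, 97), (0.0, 107), (0.5, 113), (1.0, 115), (1.5, 117), (2.0, 116), (2.5, 116), (3.0, 117), (3.5, 117), (4.0, 117), (4.5, 117), (5.0, 117)]
{3: [256.6, 213.0], 3.5: [257.0, 212.2], 4: [257.7, 211.5], 4.5: [258.7, 210.9]} [[262.20995572 213.27839557]]
[[ 76  72  96 135 113 112 112 113 112 108 111 112 113 112 112 113 114 117]
 [ 68  68  69  96  97  96  93  90  85  90  93  91  90  92  98  95  96  99]
 [ 70  70  65 102  96  86  67  49  48  67  65  83  86  95  98  93  94  95]
 [ 79  79  75 124 114  67  35  21  24  16  20  20  48  84  97  96  93  97]
 [ 78  77  61  85 107 132  81  72  42  20  15  19  18  23  85  96  99  95]
 [ 75  78  39  22  18  20  59 158  81  26  21  23  23  18  49  92  97  95]
 [ 77  80  38  22  18  19  18  20  22  20  16  20  18  18  27  88  95  97]
 [ 75  74  25  19  20  17  19  20  22  16  19  19  19  16  21  90  95  98]
 [ 77  78  22  17  19  19  19  21  21  21  15  21  15   8   6  89  96  94]
 [ 95 125  42   7   5  14  16  20  18  13  11  11   6   7  13 131 125 102]]
```

```bash
python3 -c "
from rig import bot
print(bot.close_job());print(bot.observe()['contact_force'])"; python3 go.py
```

```text
the job is handed in; nothing more can be done
None
the job is handed in; nothing more can be done
the job is handed in; nothing more can be done
```

I set the sleeve from 2 to 4, put the white block on both dowels, pressed it down onto the gasket and handed the job in at about 18.3 s with the gripper still pressing it. No verdict came back, so the points below are from my own last checks.

- **Sleeve:** I turned it 58° clockwise and let it go, so the detent could draw it to a number. In the side picture the index line matches the position expected for 4. In the blurrier top picture, taken after I let go, the line read about 3.7. I took it to be at 4, because the detent draws it to a whole number.
- **Fit on the dowels:** The block went down past the dowel noses with sideways forces of at most about 2 N. Its underside is well below the dowel tops, so both dowels must be in their holes. I did not measure the sideways distances directly, because the arm hides the holes from the top camera.
- **Pressed flush:**
  - The arm stopped 3.7 mm below where it met the gasket and went no lower when I commanded more; only the force rose. That fits contact with the rim.
  - At hand-in the wrist read 18 N upward, which is about 21 N of pressing once the block's weight is added. The last side picture, taken just before, shows no gap at the near end.
  - About 7 N of sideways force along x remained, which a 0.4 mm shift did not remove.
- **Other things on the bench:** I did not measure the bystanders' positions again at the end. I felt no contact with them on any move, and nothing looked displaced in the parts of the pictures I viewed.

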